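Uncouple the relief valve from the bronze meter

TASK

The new bronze water meter has passed its pressure test. Take the brass relief valve off the bronze meter by drawing up the green sprung sleeve of its quick coupling and pulling it off the nipple so that the sleeve snaps forward again, then set the valve down upright inside the blue return tray without dropping it, and let go. Leave the valve on the grey meter alone.

Things in the scene. Friction and masses are not known exactly. Their poses are not given: they have to be found in the camera images.
- relief_valve: Valve to take off, upright on the yellow-brown bronze meter, 72 mm tall, 0.3 kg. Origin: centre of its foot, z up; any yaw. Going up: steel barrel d 31, green sleeve d 38 from 10 to 42 mm (grip here, centre 30, from above), brass hexagon 34 wide at 52-64, cap to 72. Foot rests on the meter's flat d 88 cover, 75 above the bench (bolts on it 4 high), over a nipple 26 tall: lift over 30 mm to clear.
- relief_sleeve (a joint): How far the valve's green sleeve is drawn up from rest, m: 0 = forward, 0.009 = stop. Spring 6 N at rest, 11 N at the stop. Catches hold the nipple until about 0.006 to 0.008; pulling the brass does not free them. Gripping the sleeve and pulling straight up draws it back, then the whole valve comes off and the sleeve springs forward by itself (the body rises into it).
- return_tray: Blue open plastic tray fixed to the bench, 140 x 140 mm outside, 22 mm high, walls 4 mm, floor 4 mm thick. Origin: centre of its underside, z up, x and y along its sides. Nothing taller than 80 mm within 140 mm of its centre.
- second_valve: A valve exactly like the first, with its own green sleeve, coupled on the grey-painted meter. To be left alone. Origin: centre of its foot, z up.
There are look-alikes about, which are no part of the job. Several things look just like the return_tray: the one meant starts farthest from the robot's base.

How it is judged (in metres and radians):
On the way, in this order (a step that is already met when the one before it is completed fails the run):
1. the green sleeve is drawn back at least 4 mm against its spring (value of joint relief_sleeve above 0.004 m).
2. the valve is off the nipple (foot more than 105 mm above the bench) and its sleeve has snapped forward (less than 2 mm) (height (world z) of relief_valve above 0.105 m and value of joint relief_sleeve below 0.002 m), for 0.1 s.
At the end, for the whole second after the job is handed in: The relief valve stands at rest on the floor of the blue tray, the centre of its foot within 52 mm of the tray's centre along both sides, upright within 10 degrees, its sleeve forward (less than 2 mm drawn), released; the other valve is within 15 mm of where it was (x of relief_valve in the frame of return_tray between -0.052 and 0.052 m and y of relief_valve in the frame of return_tray between -0.052 and 0.052 m and z of relief_valve in the frame of return_tray below 0.012 m and angle between relief_valve's own z axis and vertical below 0.17 rad and value of joint relief_sleeve below 0.002 m and linear speed of relief_valve below 0.02 m/s and distance of second_valve from where it was at the start of the episode below 0.015 m); the robot touches nothing.
It fails at once if the valve on the grey meter is moved more than 15 mm (distance of second_valve from where it was at the start of the episode above 0.015 m).
It fails at once if the relief valve is dropped: loose from the fingers over the tray with its foot more than 20 mm above the tray's floor (contact force between relief_valve and the fingers below 0.05 N and z of relief_valve in the frame of return_tray above 0.024 m and x of relief_valve in the frame of return_tray between -0.07 and 0.07 m and y of relief_valve in the frame of return_tray between -0.07 and 0.07 m).
It also fails if it takes over 45 s, if anything falls off the work surface, if the arm or the gripper's body presses on something with over 40 N, if the wrist force passes 120 N, or if a joint passes its speed limit or range.

ROBOT

A 6-joint arm with a two-finger parallel gripper is mounted at the origin on the work surface. World frame = base frame: x ahead of the robot, y to its left, z up, the work surface at z = 0. Lengths are in m, angles in degrees, forces in N, time in s.
With the tool pointing down it reaches from about 0.375 to 0.9 m from the base axis. Payload 3.1 kg.
Tool frame: the origin (TCP) lies at the very end of the fingers, on their centre line; the grasp point (between the pads) lies bot.hold_point_z behind it (bot.hold_point_z is the distance from the TCP to the grasp point, in m); z points along the fingers, y is the line along which they close (so a half turn about z gives the same grasp; the last joint's range is limited). The gripper opens to 87 mm and grips with 3 to 60 N. Pads are 19 mm wide; open, the fingers measure 117 mm over their backs; the gripper's body (75 mm by 190 mm) begins 51 mm behind the grasp point.
Start: joints at [56.121, 30.224, 82.088, -0, 67.689, -10.227], TCP at [0.251, 0.572, 0.223] pointing down, gripper open.
Joint ranges: [-176.69, 176.69], [-43.24, 126.21], [12.49, 139.97], [-82, 262], [0, 151.66], [-163.58, 163.58]. Speed limits (degrees/s): [159.86, 159.86, 180, 180, 180, 180].

INTERFACE

Orientations are given as a 3x3 rotation matrix whose columns are the frame's x, y, z axes.
In Python, from rig import bot gives the robot as it stands.
- The arm moves only by the tool apply_moves, never from a script. Its argument "plan" is one flat list of numbers, 4 for each row, row after row: the shift along the world's x, y, z normalised to -1 to 1, where 1 is 0.05 m, then the turn about the world's z normalised to -1 to 1, where 1 is 10 degrees. A call has 1 to 12 rows; each row shifts and turns the commanded pose from where the row before left it; what a row does not reach is not made up. A row lasts 1/8 s, in which the tool goes at most 62.5 mm and 10.7 degrees, less where a joint would pass 70% of its speed; a pose out of reach is approached as far as the arm can. A call with a number of a shift or a turn outside -1 to 1 is refused whole. A call with a gripper value outside its range is refused whole. "grip" is the closure, from -1 (fully open) to 1 (shut), so that 0 is half open, set as the call begins (left out, the last holds). The fingers move at their own pace and stop on an object; the grip force is fixed at half the most. Time passes only in rows, so rows that do not move let the fingers close. It gives the time, the measured TCP pose, the force, the opening and the grip force at its end, in the units of the state.
- bot.read_state(): the state, without advancing time (a new reading comes with each control period).
- bot.capture(name): name is "scene" or "side" or "wrist"; returns (picture, depth): 420x560x3 uint8, red, green, blue; 420x560 float32, m along the optical axis (not along the pixel's ray), 0 where there is no reading.
- bot.camera_info(name): a dict with "vertical_fov" (degrees; the focal length in pixels is half the picture's height over the tangent of half this angle, whatever the lens; pixels are square), "cx", "cy" (the principal point, pixels), "k1" (the pictures are not rectified: a ray, as slopes to the right and down, at radius r is drawn at 1 + k1 r^2 times it, then the intrinsics apply), "rvec" (rotation vector, rad) and "tvec" (3), from world to camera coordinates, as OpenCV has them; the wrist camera has in their place "mount" (4x4, takes a point from camera to tool coordinates, whose origin is the TCP and whose axes are the flange's). Camera axes: x right, y down, z forward; pixel columns grow to the right and rows downward; lengths in m; the calibration is good to about 2 mm. A picture is of the moment at which its call begins: read the wrist's pose just before it. camera_info takes no time and is no camera call.
- bot.hand_in(): hands the job in; it is judged then, once.
Trained networks look in the newest picture that a camera, given by its name, has taken for a name from the list of things; names that differ only in an ending like _2 or _b are one class to them, and where a whole thing is asked for, a point or a joint stands for the part that bears it (a point fixed in the world has none). Each returns a list of dicts, best first, with "p" (0 to 1); they miss things now and then, are a little off and sometimes report something else, mostly with a low value. They report only what shows in the picture. A call takes as long as a camera call. They do not tell look-alikes from the thing itself.
- bot.outline_of(camera, target): "mask" (420x560 bool, what is visible of it) and "xy" ([column, row] as shares, 0 to 1, of the picture: columns of its width, rows of its height, amid what is visible of it).
- bot.pinpoint(camera, target): "xy" ([column, row] as shares, 0 to 1, of the picture: columns of its width, rows of its height: a listed point, or the origin of a listed thing).
The state is a dict: "time_s": time; "joint_positions": joint angles; "qvel": joint speeds; "tau": joint torques, N m; "position": TCP position; "tcp_rot": TCP orientation; "force": force on the tool from outside, world axes, zero at the start; "moment": the same for the moment, N m; "opening": opening from 0.0 (shut) to 1.0 (fully open); "grasp_force": force on a finger pad.
Only numpy, scipy, OpenCV 4.12 (cv2) and the standard library are available. Lean on these libraries where they do the work, as an engineer would, in place of code of your own. Each camera call takes 0.05 s, during which the arm holds its last target. There are 200 camera calls.

## Working session

There is one attempt and no reset: what is moved stays moved. The work goes in short steps, Python scripts to look and compute and a tool call to move; the robot and the scene stay as the last step left them, time stands still between calls to the robot, and variables do not carry over. Pictures are saved under pics/ and viewed, at most 10 in all, crops included, and the job is handed in when it is done.

Besides the shell and the picture viewer there is one more tool, called after "Request:" as name(argument=value, ...), one argument or row to a line, values as JSON. apply_moves: Moves the arm, as the interface text tells. Its arguments: {"type":"object","properties":{"plan":{"type":"array","items":{"type":"number"}},"grip":{"type":"number"}},"required":["plan"]}

```bash
mkdir -p pics; cat > h.py <<'E'
import numpy as np, cv2
from rig import bot
def cam(n, st=None):
    c=bot.camera_info(n); f=210/np.tan(np.radians(c["vertical_fov"])/2)
    if "mount" in c:
        st=st or bot.read_state(); T=np.eye(4); T[:3,:3]=st["tcp_rot"]; T[:3,3]=st["position"]
        W=T@np.array(c["mount"])
    else:
        W=np.eye(4); R=cv2.Rodrigues(np.array(c["rvec"],float))[0]; W[:3,:3]=R.T; W[:3,3]=-R.T@np.array(c["tvec"]).ravel()
    K=np.array([[f,0,c["cx"]],[0,f,c["cy"]],[0,0,1.]])
    return K,np.array([c["k1"],0,0,0.]),W
def rays(C,uv):
    K,d,W=C
    p=cv2.undistortPoints(np.array(uv,float).reshape(-1,1,2),K,d).reshape(-1,2)
    return np.c_[p,np.ones(len(p))]
def pts(C,uv,dep):
    return (rays(C,uv)*np.array(dep).reshape(-1,1))@C[2][:3,:3].T+C[2][:3,3]
def onz(C,uv,z):
    r=rays(C,uv)@C[2][:3,:3].T; o=C[2][:3,3]
    return o+r*((z-o[2])/r[:,2])[:,None]
def mpts(C,m,dep):
    v,u=np.nonzero(m&(dep>0)); return pts(C,np.c_[u,v],dep[v,u])
def save(n,p): cv2.imwrite("pics/"+n,p[...,::-1])
E
cat > a.py <<'E'
from h import *
np.set_printoptions(precision=3,suppress=True)
P=[]
for n in ["scene","side"]:
    C=cam(n); p,d=bot.capture(n); np.savez(n,p=p,d=d); P.append(p)
    print(n,C[2][:3,3])
    for t in ["relief_valve","return_tray"]:
        for o in bot.outline_of(n,t):
            X=mpts(C,o["mask"],d); print(t,round(o["p"],2),np.array(o["xy"])*[560,420],len(X), np.median(X,0) if len(X) else "", X.min(0) if len(X) else "",X.max(0) if len(X) else "")
    save(n+".png",p)
print(bot.hold_point_z, bot.read_state())
E
python3 a.py
```

```text
scene [0.992 0.147 0.618]
relief_valve 0.96 [158.312 220.206] 685 [ 0.547 -0.194  0.116] [ 0.382 -0.323 -0.004] [ 0.558 -0.181  0.148]
relief_valve 0.33 [368.704 281.484] 929 [0.597 0.185 0.117] [ 0.453  0.166 -0.002] [0.606 0.218 0.149]
return_tray 0.9 [278.096 254.184] 3964 [0.473 0.009 0.004] [ 0.374 -0.072 -0.002] [0.549 0.086 0.024]
return_tray 0.88 [377.328 213.99 ] 3283 [0.31  0.194 0.004] [ 0.2    0.114 -0.004] [0.394 0.274 0.024]
side [ 0.255 -0.497  0.639]
relief_valve 0.93 [375.928 267.288] 898 [ 0.53  -0.212  0.116] [ 0.518 -0.223 -0.002] [ 0.598 -0.112  0.148]
return_tray 0.76 [282.128 228.48 ] 4596 [0.472 0.005 0.003] [ 0.393 -0.073 -0.004] [0.559 0.103 0.025]
0.0187 {'time_s': 0.3, 'joint_positions': array([ 56.121,  30.246,  82.109,  -0.001,  67.691, -10.226]), 'qvel': array([-0.095, -0.258, -0.298,  0.032,  0.177, -0.041]), 'tau': array([  0.001, -43.956, -17.655,   0.063,   0.055,  -0.   ]), 'position': array([0.251, 0.572, 0.222]), 'tcp_rot': array([[-0.916,  0.401, -0.   ],
       [ 0.401,  0.916, -0.001],
       [ 0.   , -0.001, -1.   ]]), 'force': array([0.19 , 0.174, 0.276]), 'moment': array([0.035, 0.009, 0.009]), 'grasp_force': 0.0, 'opening': 1.001157760483119}
```

View pics/scene.png

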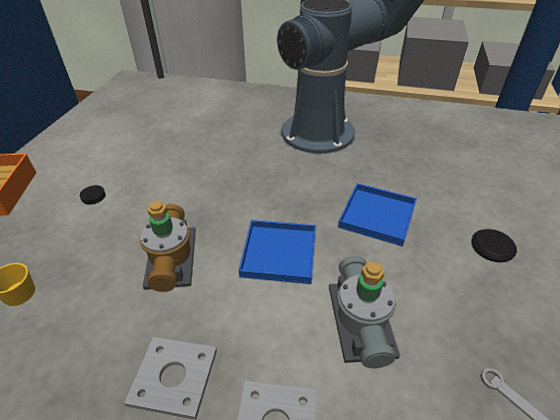

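View pics/side.png

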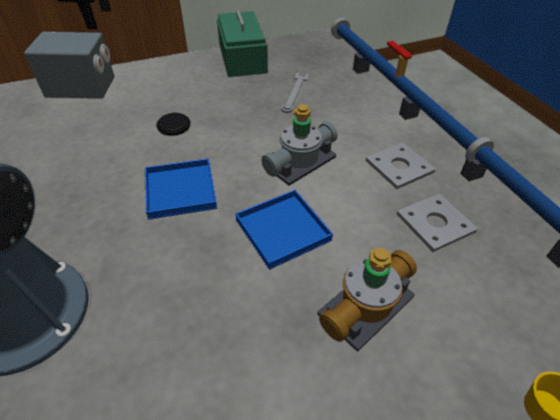

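The valves are at scene px (158,220) on the bronze meter and (370,281) on the grey one. The bronze one is the one meant. The trays are at scene px (278,252), about 0.47 m from the base, and (377,214), about 0.36 m. The first is farthest, so it is the one meant. I'll confirm this in a crop and fit the positions.

```bash
cat > b.py <<'E'
from h import *
np.set_printoptions(precision=4,suppress=True)
from scipy.optimize import least_squares
z=np.load("scene.npz"); crop=z["p"][170:310,110:430]; save("crop.png",cv2.resize(crop,None,fx=2.5,fy=2.5,interpolation=cv2.INTER_CUBIC))
for n in ["scene","side"]:
    z=np.load(n+".npz"); C=cam(n); p,d=z["p"],z["d"]
    v,u=np.nonzero(d>0); X=pts(C,np.c_[u,v],d[v,u]); c=p[v,u].astype(int)
    near=np.hypot(X[:,0]-.537,X[:,1]+.2)<.07
    g=near&(c[:,1]>c[:,0]+30)&(c[:,1]>c[:,2]+20)&(X[:,2]>.08)
    G=X[g]; r=least_squares(lambda q:np.hypot(G[:,0]-q[0],G[:,1]-q[1])-.019,G.mean(0)[:2]+0.015*((lambda e:e/np.linalg.norm(e))((G.mean(0)-C[2][:3,3])[:2])),loss="soft_l1",f_scale=.002)
    t=near&(X[:,2]>.140); print(n,"sleeve",g.sum(),r.x,G[:,2].min(),G[:,2].max(),"cap",X[t].mean(0),X[t][:,2].max())
    b=(np.hypot(X[:,0]-.473,X[:,1]-.009)<.115)&(c[:,2]>c[:,0]+50)&(X[:,2]>.017)
    R=X[b]; print("tray rim",cv2.minAreaRect(R[:,:2].astype(np.float32)))
E
python3 b.py
```

```text
scene sleeve 152 [ 0.5364 -0.2027] 0.08087522295713989 0.1277058438455908 cap [ 0.5408 -0.1994  0.1447] 0.1475240161807016
tray rim ((0.4713623523712158, 0.00797945261001587), (0.14226633310317993, 0.13902872800827026), 7.560802459716797)
side sleeve 166 [ 0.54   -0.2012] 0.09904622575130173 0.12728468333638177 cap [ 0.5368 -0.2047  0.145 ] 0.1481566251215466
tray rim ((0.470954567193985, 0.0056254565715789795), (0.13955919444561005, 0.14152942597866058), 7.7523040771484375)
```

View pics/crop.png

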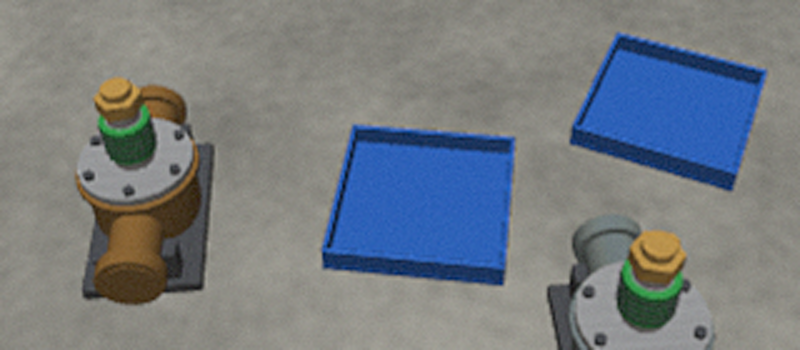

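The crop shows the bronze meter with its valve at left, the target tray in the middle and the second tray nearer the base at top right. The grey meter at lower right stays alone. The valve axis is at about (0.538, -0.202) and the tray at about (0.471, 0.007) with a yaw of about 7.6°. I'm moving over the valve now.

Request:
apply_moves(
  plan=[0.36,-0.97,0,0,0.36,-0.97,0,0,0.36,-0.97,0,0,0.36,-0.97,0,0,0.36,-0.97,0,0,0.36,-0.97,0,0,0.36,-0.97,0,0,0.36,-0.97,0,0],
  grip=-1,
)

```text
time_s: 1.3
position: [0.3953, 0.183, 0.2228]
tcp_rot: [[-0.916, 0.401, 0.001], [0.401, 0.916, 0.0], [-0.001, 0.001, -1.0]]
force: [0.3, 0.1, 0.1]
opening: 1.002
grasp_force: 0.0
```

Request:
apply_moves(
  plan=[0.36,-0.97,0,0,0.36,-0.97,0,0,0.36,-0.97,0,0,0.36,-0.97,0,0,0.36,-0.97,0,0,0.36,-0.97,0,0,0.36,-0.97,0,0,0.36,-0.9,0,0,0,0,0,0,0,0,0,0],
)

```text
time_s: 2.55
position: [0.538, -0.1995, 0.2221]
tcp_rot: [[-0.916, 0.402, -0.001], [0.402, 0.916, 0.001], [0.002, 0.001, -1.0]]
force: [-0.2, 0.1, -0.2]
opening: 1.001
grasp_force: 0.0
```

```bash
cat > c.py <<'E'
from h import *
import sys
from scipy.optimize import least_squares
np.set_printoptions(precision=4,suppress=True)
st=bot.read_state(); C=cam("wrist",st); p,d=bot.capture("wrist"); save(sys.argv[1],p)
print(st["position"],st["tcp_rot"],C[2])
v,u=np.nonzero(d>0); X=pts(C,np.c_[u,v],d[v,u]); c=p[v,u].astype(int)
near=np.hypot(X[:,0]-.538,X[:,1]+.202)<.04
G=X[near&(c[:,1]>c[:,0]+30)&(c[:,1]>c[:,2]+20)&(X[:,2]>.09)&(X[:,2]<.113)]
r=least_squares(lambda q:np.hypot(G[:,0]-q[0],G[:,1]-q[1])-.019,[.538,-.202],loss="soft_l1",f_scale=.002)
t=near&(X[:,2]>.140)
print("sleeve",len(G),r.x,"cap",t.sum(),X[t].mean(0),(X[t].min(0)+X[t].max(0))/2)
for o in bot.pinpoint("wrist","relief_valve"): print(o["p"],onz(C,np.array(o["xy"])*[560,420],.075))
E
python3 c.py w1.png
```

```text
[ 0.538  -0.1995  0.2221] [[-0.9158  0.4017 -0.0014]
 [ 0.4017  0.9158  0.0013]
 [ 0.0018  0.0006 -1.    ]] [[ 0.4023  0.8791  0.2556  0.4687]
 [ 0.9155 -0.3868 -0.1106 -0.1683]
 [ 0.0016  0.2785 -0.9604  0.385 ]
 [ 0.      0.      0.      1.    ]]
sleeve 11 [ 0.5392 -0.2014] cap 29889 [ 0.5145 -0.1918  0.3275] [ 0.5268 -0.201   0.2438]
```

View pics/w1.png

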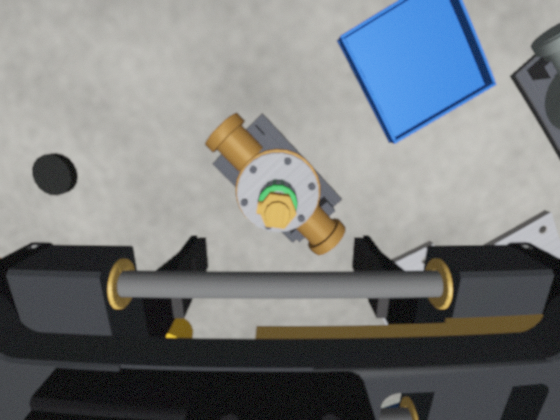

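The wrist view shows the valve at (277,205), centred between the fingers (column ~280). The sleeve fit is (0.539, -0.201). Descending.

Request:
apply_moves(
  plan=[0.02,-0.04,-0.4,0,0,0,-0.5,0,0,0,-0.5,0,0,0,-0.5,0,0,0,-0.4,0,0,0,-0.3,0,0,0,-0.12,0,0,0,0,0,0,0,0,0],
)

```text
time_s: 3.78
position: [0.5402, -0.2022, 0.0873]
tcp_rot: [[-0.916, 0.401, 0.001], [0.401, 0.916, -0.001], [-0.001, -0.0, -1.0]]
force: [0.6, 0.2, -0.6]
opening: 1.0
grasp_force: 0.0
```

Request:
apply_moves(
  plan=[0,0,0,0,0,0,0,0,0,0,0,0,0,0,0,0,0,0,0,0,0,0,0,0],
  grip=1,
)

```text
time_s: 4.53
position: [0.5396, -0.2021, 0.0865]
tcp_rot: [[-0.916, 0.401, -0.0], [0.401, 0.916, -0.0], [0.0, -0.0, -1.0]]
force: [-1.2, -0.5, -0.2]
opening: 0.427
grasp_force: 30.0
```

Request:
apply_moves(
  plan=[0,0,0.04,0,0,0,0.04,0,0,0,0.03,0,0,0,0,0],
)

```text
time_s: 5.03
position: [0.539, -0.2016, 0.0914]
tcp_rot: [[-0.916, 0.401, -0.002], [0.401, 0.916, 0.001], [0.002, 0.0, -1.0]]
force: [1.3, -0.8, -10.8]
opening: 0.429
grasp_force: 30.0
```

Request:
apply_moves(
  plan=[0,0,0.03,0,0,0,0.03,0,0,0,0.04,0,0,0,0.04,0,0,0,0.04,0,0,0,0,0],
)

```text
time_s: 5.78
position: [0.5402, -0.202, 0.1016]
tcp_rot: [[-0.916, 0.402, 0.001], [0.402, 0.916, 0.0], [-0.001, 0.001, -1.0]]
force: [-0.4, -0.5, -2.9]
opening: 0.429
grasp_force: 30.0
```

The force peaked at about 11 N and is now 2.9 N, which is the valve's weight. It is free, so I'll lift it clear.

Request:
apply_moves(
  plan=[0,0,0.2,0,0,0,0.3,0,0,0,0.3,0,0,0,0.3,0,0,0,0.3,0,0,0,0.2,0,0,0,0,0,0,0,0,0],
)

```text
time_s: 6.78
position: [0.5393, -0.2018, 0.1806]
tcp_rot: [[-0.916, 0.401, -0.001], [0.401, 0.916, 0.001], [0.001, 0.0, -1.0]]
force: [0.4, 0.6, -3.3]
opening: 0.429
grasp_force: 30.0
```

```bash
python3 c.py w2.png; python3 - <<'E'
from h import *
p,d=bot.capture("side"); save("s2.png",cv2.resize(p[140:400,200:500],None,fx=2,fy=2,interpolation=cv2.INTER_CUBIC)); np.savez("s2",p=p,d=d)
E
```

```text
[ 0.5393 -0.2018  0.1806] [[-0.916   0.4012 -0.001 ]
 [ 0.4012  0.916   0.0006]
 [ 0.0011  0.0002 -1.    ]] [[ 0.4018  0.8792  0.256   0.4699]
 [ 0.9157 -0.3861 -0.1111 -0.1706]
 [ 0.0012  0.2791 -0.9603  0.3435]
 [ 0.      0.      0.      1.    ]]
sleeve 0 [ 0.538 -0.202] cap 42365 [ 0.519  -0.1942  0.2757] [ 0.5332 -0.1957  0.2429]
0.78 [[ 0.5764 -0.2181  0.075 ]]
```

View pics/s2.png

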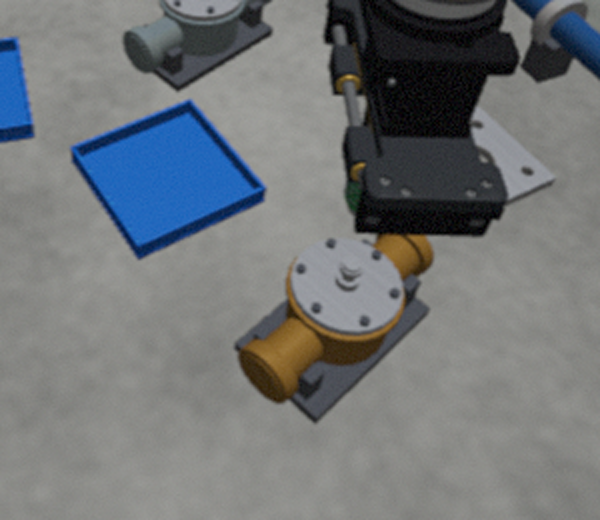

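The nipple is bare at crop (348,275) and the valve hangs in the fingers. Moving over the tray.

Request:
apply_moves(
  plan=[-0.12,0.35,0,0,-0.21,0.65,0,0,-0.21,0.65,0,0,-0.21,0.65,0,0,-0.21,0.65,0,0,-0.21,0.65,0,0,-0.14,0.4,0,0,-0.06,0.18,0,0,0,0,0,0],
)

```text
time_s: 8.05
position: [0.4708, 0.0076, 0.1811]
tcp_rot: [[-0.917, 0.4, -0.0], [0.4, 0.917, -0.0], [0.0, -0.0, -1.0]]
force: [0.2, -0.6, -2.2]
opening: 0.427
grasp_force: 30.0
```

Request:
apply_moves(
  plan=[0,0,-0.3,0,0,0,-0.5,0,0,0,-0.5,0,0,0,-0.5,0,0,0,-0.5,0,0,0,-0.3,0,0,0,-0.2,0,0,0,0,0,0,0,0,0],
)

```text
time_s: 9.18
position: [0.4718, 0.0067, 0.0415]
tcp_rot: [[-0.916, 0.401, 0.001], [0.401, 0.916, -0.0], [-0.001, 0.0, -1.0]]
force: [0.4, -0.4, -2.4]
opening: 0.429
grasp_force: 30.0
```

```bash
cat > d.py <<'E'
from h import *
np.set_printoptions(precision=4,suppress=True)
print(bot.read_state()["position"],bot.read_state()["force"])
P=[]
for n in ["scene","side"]:
    p,d=bot.capture(n); C=cam(n); u0,v0=cv2.projectPoints(np.array([[.471,.007,.03]]),cv2.Rodrigues(C[2][:3,:3].T)[0],-C[2][:3,:3].T@C[2][:3,3],C[0],np.r_[C[1]])[0].ravel().astype(int)
    P.append(cv2.resize(p[v0-80:v0+80,u0-65:u0+65],None,fx=3,fy=3,interpolation=cv2.INTER_CUBIC))
    v,u=np.nonzero(d>0); X=pts(C,np.c_[u,v],d[v,u]); c=p[v,u].astype(int)
    near=np.hypot(X[:,0]-.471,X[:,1]-.007)<.03
    B=X[near&(X[:,2]>.007)&(c[:,2]<c[:,0]+35)]
    print(n,len(B),np.percentile(B[:,2],[0,1,3,5]) if len(B) else "")
import sys; save(sys.argv[1],np.hstack(P))
E
python3 d.py d1.png
```

```text
[0.4718 0.0067 0.0415] [ 0.4163 -0.4161 -2.4303]
scene 2092 [0.0326 0.0425 0.0481 0.0527]
side 82 [0.1266 0.127  0.1272 0.1273]
```

View pics/d1.png

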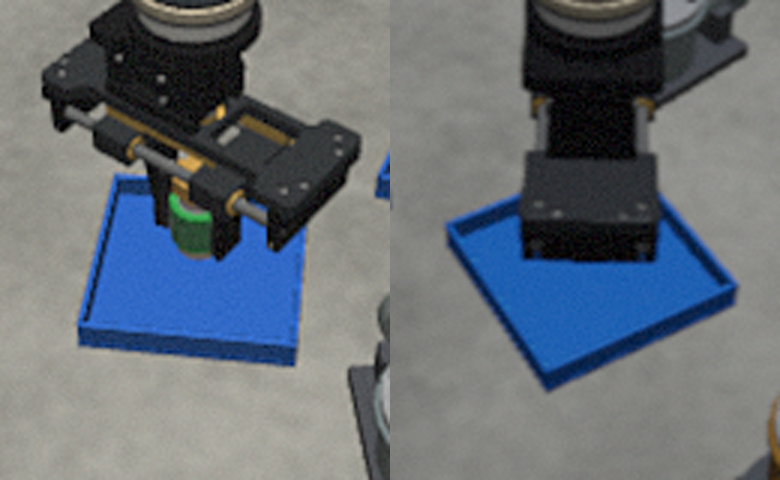

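The left view shows the valve upright in the fingers over the tray's middle, with the barrel showing below the sleeve. The foot is about 27 mm above the floor. Lowering gently.

Request:
apply_moves(
  plan=[0,0,-0.15,0,0,0,-0.15,0,0,0,-0.1,0,0,0,-0.04,0,0,0,0,0,0,0,0,0],
)

```text
time_s: 10.02
position: [0.4713, 0.007, 0.0191]
tcp_rot: [[-0.916, 0.401, 0.0], [0.401, 0.916, -0.0], [-0.0, 0.0, -1.0]]
force: [-0.5, 0.1, -3.3]
opening: 0.428
grasp_force: 30.0
```

Request:
apply_moves(
  plan=[0,0,-0.02,0,0,0,-0.02,0,0,0,-0.02,0,0,0,0,0],
)

```text
time_s: 10.52
position: [0.4711, 0.007, 0.016]
tcp_rot: [[-0.916, 0.401, -0.0], [0.401, 0.916, 0.0], [0.0, -0.0, -1.0]]
force: [-0.1, 0.4, -3.6]
opening: 0.427
grasp_force: 30.0
```

Request:
apply_moves(
  plan=[0,0,-0.02,0,0,0,0,0],
)

```text
time_s: 10.78
position: [0.4712, 0.007, 0.0155]
tcp_rot: [[-0.916, 0.401, 0.0], [0.401, 0.916, -0.0], [-0.0, 0.0, -1.0]]
force: [-1.0, -1.2, 2.9]
opening: 0.431
grasp_force: 30.0
```

Contact. Releasing partway so the fingers stay clear of the walls, then going straight up.

Request:
apply_moves(
  plan=[0,0,0,0,0,0,0,0,0,0,0,0,0,0,0,0],
  grip=-0.4,
)

```text
time_s: 11.28
position: [0.4712, 0.007, 0.015]
tcp_rot: [[-0.916, 0.401, 0.0], [0.401, 0.916, 0.0], [-0.0, 0.0, -1.0]]
force: [-0.1, 0.2, -0.5]
opening: 0.69
grasp_force: 0.0
```

Request:
apply_moves(
  plan=[0,0,0.2,0,0,0,0.5,0,0,0,0.6,0,0,0,0.7,0,0,0,0.7,0,0,0,0.5,0,0,0,0.3,0,0,0,0,0,0,0,0,0],
)

```text
time_s: 12.4
position: [0.4706, 0.0071, 0.1898]
tcp_rot: [[-0.916, 0.401, -0.001], [0.401, 0.916, 0.0], [0.001, -0.0, -1.0]]
force: [0.2, -0.2, -0.6]
opening: 0.699
grasp_force: 0.0
```

```bash
python3 d.py d2.png
```

```text
[0.4706 0.0071 0.1898] [ 0.1923 -0.1668 -0.5978]
scene 2230 [0.0073 0.0165 0.0262 0.0329]
side 595 [0.0072 0.0089 0.0154 0.0195]
```

View pics/d2.png

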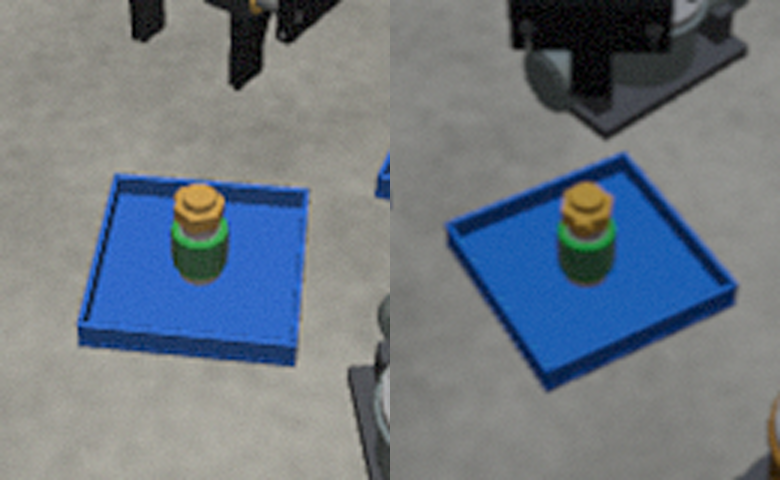

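Both views show the valve upright near the tray's centre, left at (200,245) and right at (586,245). The sleeve is forward and the gripper is clear.

```bash
python3 -c "
from rig import bot
print(bot.hand_in())"
```

```text
the job is handed in; nothing more can be done
None
```

I took the relief valve off the bronze meter and set it upright near the centre of the farther blue tray, released with its sleeve forward; the job is handed in, no verdict came back, and I never touched the grey meter's valve.

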